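# Draw the moulded ovule with tongs

### The arm

A 7-joint arm with a two-finger parallel gripper is mounted at the origin on the work surface. World frame = base frame: x ahead of the robot, y to its left, z up, the work surface at z = 0. Lengths are in m, angles in rad, forces in N, time in s.
With the tool pointing down it reaches from about 0.425 to 0.875 m from the base axis. Payload 4.7 kg.
Tool frame: the origin (TCP) lies midway between the tips of the shut fingers; the grasp point (between the pads) lies 19 mm behind it; z points along the fingers, y is the direction in which the jaws open and shut (so a half turn about z gives the same grasp; the last joint's range is limited). The gripper opens to 87 mm and grips with 3 to 60 N. Pads are 19 mm wide; open, the fingers measure 117 mm over their backs; the gripper's body (75 mm by 190 mm) begins 51 mm behind the grasp point.
Start: joints at [1.147, 0.321, -0.07, 1.45, 0.023, 1.371, -0.057], TCP at [0.276, -0.589, 0.223] pointing down, gripper open.
Joint ranges: [-2.86, 2.86], [-0.3, 2.09], [-1.38, 1.24], [0.06, 2.45], [-1.56, 4.7], [0.09, 2.05], [-2.69, 2.69]. Speed limits (rad/s): [2.57, 2.57, 3.14, 3.14, 3.14, 3.14, 3.14].

### API

Orientations are given as a rotation vector (axis times angle).
In Python, from bench import get_state, eyes, job gives the robot as it stands. The module is installed in compiled form; this text tells all that it offers.
- The arm moves only by the shell command python3 -m jog 'ROWS' [FORCE]. ROWS is JSON, a list that holds one entry, the list of rows, each a list of 5 numbers: the opening, from 0 (shut) to 1 (fully open), then the shift along the tool's x, y, z in units of 40 mm (1.0 is 40 mm), then the turn about the tool's z in units of 5 degrees (1.0 is 5 degrees). In form: [[[jaw, dx, dy, dz, turn], ...]]. A call has 1 to 10 rows; each row shifts and turns the commanded pose from where the row before left it, along the tool's axes as they then stand; what a row does not reach is not made up. A row lasts 1/8 s, in which the tool goes at most 62.5 mm and 10.7 degrees, less where a joint would pass 70% of its speed; a pose out of reach is approached as far as the arm can. A call is refused whole if a number of a shift passes 1 or a number of a turn 1, either way. A call with a gripper value outside its range is refused whole. The fingers move at their own pace and stop on an object; FORCE is the grip in N (left out, the last holds). Time passes only in rows, so rows that do not move let the fingers close. It gives the time, the measured TCP pose, the force and the opening at its end, in the units of the state.
- get_state(): the state, without advancing time (a new reading comes with each control period).
- eyes.get_image(name): name is "scene" or "top" or "wrist"; returns (picture, depth): 400x640x3 uint8, red, green, blue; 400x640 float32, m along the optical axis (not along the pixel's ray), 0 where there is no reading.
- eyes.camera_params(name): a dict with "camera_matrix" (3x3 intrinsics, pixels), "pose" (4x4, takes a point from camera to world coordinates); the wrist camera has in their place "mount" (4x4, takes a point from camera to tool coordinates, whose origin is the TCP and whose axes are the flange's). Camera axes: x right, y down, z forward; pixel columns grow to the right and rows downward; lengths in m; the calibration is good to about 2 mm. A picture is of the moment at which its call begins: read the wrist's pose just before it. camera_params takes no time and is no camera call.
- job.close_job(): hands the job in, once; it reports no verdict.
The state is a dict: "time": time; "joint_positions": joint angles; "qd": joint speeds; "joint_torque": joint torques, N m; "position": TCP position; "tool_rot": TCP orientation; "ft_force": force on the tool from outside, world axes, zero at the start; "torque": the same for the moment, N m; "grip_width": opening from 0.0 (shut) to 1.0 (fully open).
Only numpy, scipy, OpenCV 4.12 (cv2) and the standard library are available. Lean on these libraries where they do the work, as an engineer would, in place of code of your own. Each camera call takes 0.05 s, during which the arm holds its last target. There are 200 camera calls.

### The job

Pick up the steel spring tongs from their rest, close them gently on the round-topped ovule standing in the opened mould, and lift it straight out, about 10 cm above where it sat. Touch the ovule only with the tongs, leave the two pointed torpedoes in the mould and the two jars where they are, and do not put anything down: the program finishes while you hold the ovule up in the closed tongs.

Things in the scene. Friction and masses are not known exactly. Their poses are not given: they have to be found in the camera images.
- mould: Aluminium lower mould half, fixed to the worktop: a bar 60 mm (own x) by 180 mm (own y) by 45 mm high, with a 14 mm stub screw at each end, below the top. Three round cavities, 26 mm wide and 14 mm deep, in a row along its own y: at the middle and 60 mm either side; one moulding stands in each. Origin: centre of the underside, on the worktop; z up.
- ovule: The wanted moulding: dark brown, rigid, a straight round post 24 mm in diameter, 44 mm tall, with a rounded dome top (straight up to 34 mm). It stands loose in one of the three cavities, any of them, so 30 mm of it shows above the mould. About 18 g. More than 18 N on one side crushes it. Origin: centre of its underside, which is 31 mm above the worktop at the start; z up its axis.
- torpedo_a: Bystander moulding of the same stuff, 24 mm in diameter at the foot, tapering to a point, 58 mm tall, standing in one of the other cavities; 44 mm shows. Origin: centre of its underside.
- torpedo_b: Second pointed moulding, the same as torpedo_a, in the remaining cavity. Origin: centre of its underside.
- rest: Black rubber tongs rest, fixed to the worktop: base plate 190 by 85 mm, 6 mm thick, with two cross ridges 26 mm high (31 mm at their ends, 40 mm from the middle line), 70 mm behind and 45 mm in front (own x) of the origin. Between the ridges the fingers can go down on either side of the tongs. Origin: on the worktop about beneath the grip point of the tongs.
- tongs: Loose steel spring tongs lying level on the rest, about 105 g, 200 mm long; the two arms close sideways (along own y). Origin: at the rear hinge, on the middle line, at the underside (26 mm above the worktop at the start); own x points along the middle line from hinge to tips, z up. Arms are 20 mm high; their middle height, and the tips', is 10 mm above the underside. Rear barrel 22 mm wide.
- tongs_left: The tongs' left arm (own +y side), hinged near the rear. Its flat finger grip is 65 to 105 mm ahead of the hinge, 20 mm high. Origin: its hinge, 8 mm left of the tongs' origin.
- tongs_right: The tongs' right arm (own -y side), mirror image of the left; the two always open and close equally. Origin: its hinge, 8 mm right of the tongs' origin.
- tongs_grip (a point): On the middle line 85 mm ahead of the hinge, mid-height of the arms, near the centre of mass; axes as the tongs. Width over the arms here 46 mm open, 34 mm when shut on the ovule. The spring pushes each arm out with 6 N open, 8 N shut on the ovule: a 5 N squeeze holds them open, an opening of 42 mm part closed; beyond 8 N about half the extra squeeze reaches the ovule (20 to 30 N is ample).
- tongs_tips (a point): Middle between the two tips, on the middle line, 172 mm ahead of the hinge (87 mm ahead of the grip point), at the middle height. The tips are flat upright plates 28 mm long (14 mm either way of this point), 14 mm high and 3 mm thick, 48 mm apart when open (about 40 mm when the grip is 42 mm wide), parallel at 24 mm.
- amber_jar: Closed amber glass jar, 52 mm in diameter, 85 mm high, beyond the work; bystander. Origin: centre of its underside.
- tub: Closed white round tub, 64 mm in diameter, 45 mm high, beyond the work; bystander. Origin: centre of its underside.
There are look-alikes about, which are no part of the job. There is more than one size of the mould; the job needs the largest.

How it is judged:
On the way, in this order (a step that is already met when the one before it is completed fails the run):
1. The gripper has taken the tongs up off their rest (contact force between the fingers and tongs above 1 N and height (world z) of tongs_grip above 0.05 m and contact force between tongs and rest below 0.05 N), for 0.1 s.
2. Both arms of the tongs are closed on the ovule while it still stands in its cavity (contact force between each of tongs_left, tongs_right and ovule above 0.3 N and contact force between the fingers and tongs above 1 N and z of ovule in the frame of mould below 0.039 m), for 0.1 s.
At the end, for the whole second after the job is handed in: The ovule is held still, at least 80 mm above its seat in the mould, pressed by both arms of the tongs (over 0.3 N each), the tongs gripped by the fingers and touching neither mould nor rest; the torpedoes are within 12 mm and the jars within 20 mm of where they were (z of ovule in the frame of mould above 0.111 m and contact force between each of tongs_left, tongs_right and ovule above 0.3 N and contact force between the fingers and tongs above 1 N and contact force between the fingers and ovule below 0.1 N and contact force between mould and ovule below 0.05 N and contact force between tongs and mould below 0.05 N and contact force between tongs and rest below 0.05 N and linear speed of ovule below 0.03 m/s and not (distance of any of torpedo_a, torpedo_b from where it was at the start of the episode above 0.012 m or distance of any of amber_jar, tub from where it was at the start of the episode above 0.02 m)); the arm keeps its last pose, push and grip.
It fails at once if The fingers touched the ovule (contact force between the fingers and ovule above 0.5 N).
It fails at once if The ovule was crushed: more than 18 N from one arm of the tongs (contact force between any of tongs_left, tongs_right and ovule above 18 N).
It fails at once if A bystander was disturbed: a torpedo by more than 12 mm or a jar by more than 20 mm (distance of any of torpedo_a, torpedo_b from where it was at the start of the episode above 0.012 m or distance of any of amber_jar, tub from where it was at the start of the episode above 0.02 m).
It also fails if it takes over 42 s, if anything falls off the work surface, if the arm or the gripper's body presses on something with over 40 N, if the wrist force passes 120 N, or if a joint passes its speed limit or range.

## Working session

There is one attempt and no reset: what is moved stays moved. The work goes in short steps, Python scripts to look and compute and a shell command to move; the robot and the scene stay as the last step left them, time stands still between calls to the robot, and variables do not carry over. Pictures are saved under pics/ and viewed, about 8 in all and at most 12, crops included, and the job is handed in when it is done.

```bash
mkdir -p pics; cat > h.py <<'E'
import numpy as np, cv2
from bench import get_state, eyes, job
from scipy.spatial.transform import Rotation as R
def cam(name):
    p=eyes.camera_params(name); K=np.array(p["camera_matrix"])
    if "pose" in p: return K,np.array(p["pose"])
    s=get_state(); T=np.eye(4); T[:3,:3]=R.from_rotvec(s["tool_rot"]).as_matrix(); T[:3,3]=s["position"]
    return K,T@np.array(p["mount"])
def grab(name):
    K,T=cam(name); im,d=eyes.get_image(name); return im,d,K,T
def cloud(d,K,T):
    v,u=np.mgrid[:d.shape[0],:d.shape[1]]
    P=np.stack([(u-K[0,2])/K[0,0]*d,(v-K[1,2])/K[1,1]*d,d],-1)
    return P@T[:3,:3].T+T[:3,3]
def ray(uv,z,K,T):
    uv=np.atleast_2d(uv).astype(float)
    r=np.c_[(uv[:,0]-K[0,2])/K[0,0],(uv[:,1]-K[1,2])/K[1,1],np.ones(len(uv))]@T[:3,:3].T
    return T[:3,3]+r*((z-T[2,3])/r[:,2])[:,None]
def save(n,im): cv2.imwrite("pics/"+n,im[...,::-1])
E
python3 - <<'E'
from h import *
for n in("top","scene"):
    im,d,K,T=grab(n); save(n+"0.png",im); np.savez("/tmp/"+n,im=im,d=d,K=K,T=T); print(n,K[0,0],T.round(3).tolist())
s=get_state();print(s)
E
```

```text
top 430.5736133099031 [[0.011, -0.993, 0.115, 0.507], [-1.0, -0.014, -0.022, -0.016], [0.024, -0.115, -0.993, 0.875], [0.0, 0.0, 0.0, 1.0]]
scene 468.91048280579946 [[-0.515, 0.571, -0.639, 1.209], [0.857, 0.358, -0.37, 0.334], [0.018, -0.738, -0.674, 0.674], [0.0, 0.0, 0.0, 1.0]]
{'time': 0.1, 'joint_positions': array([ 1.14708653,  0.32175401, -0.07008612,  1.45154671,  0.02260498,
        1.37080262, -0.05686542]), 'qd': array([-7.69255519e-04, -2.50345069e-03,  5.89807418e-04, -1.67126478e-03,
        2.03886842e-04,  2.82704223e-04, -2.71771478e-05]), 'joint_torque': array([ 5.37917531e-04, -4.92570591e+01, -4.05446347e-01, -3.13397670e+01,
       -6.41680718e-02,  3.95071541e-02,  4.52867482e-05]), 'position': array([ 0.27531751, -0.58826672,  0.22157072]), 'tool_rot': array([-3.06497986e+00, -6.81969483e-01,  7.36218189e-04]), 'ft_force': array([-0.63377208,  0.16990271,  0.36119197]), 'torque': array([0.00336592, 0.03019454, 0.00011797]), 'grip_width': 1.0013870958846267}
```

View pics/top0.png

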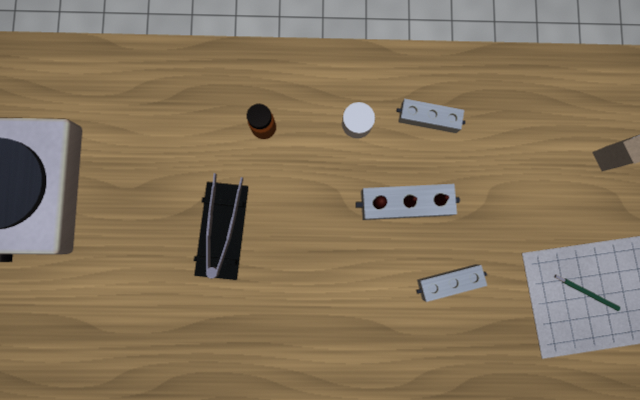

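View pics/scene0.png

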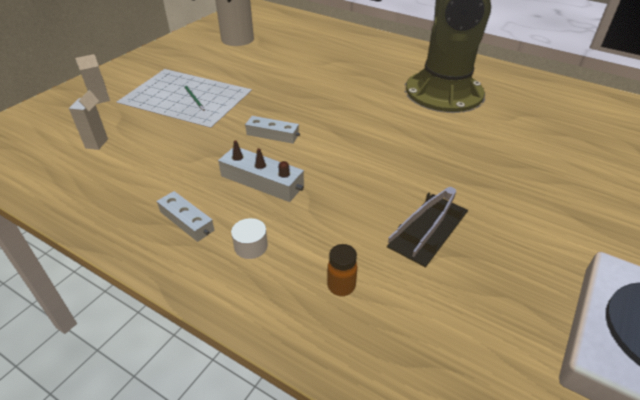

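```bash
python3 - <<'E'
from h import *
a=np.load("/tmp/top.npz"); im,d,K,T=[a[k] for k in("im","d","K","T")]
P=cloud(d,K,T); v,u=np.mgrid[:400,:640]
def box(x0,y0,x1,y1): return (u>=x0)&(u<x1)&(v>=y0)&(v<y1)
# mould top face: height 0.045
hsv=cv2.cvtColor(im,cv2.COLOR_RGB2HSV)
m=box(340,170,480,235)&(P[...,2]>.038)&(P[...,2]<.05)&(hsv[...,1]<60)
cn=max(cv2.findContours(m.astype(np.uint8),0,1)[0],key=cv2.contourArea)
r=cv2.minAreaRect(cn); c=ray(cv2.boxPoints(r),.045,K,T)
print("mould z",np.median(P[m][:,2]),"corners",c[:,:2].round(4).tolist(),"ctr",c.mean(0).round(4),np.linalg.norm(np.diff(c,axis=0),axis=1).round(4))
# mouldings
for x0,x1 in((365,395),(396,424),(425,455)):
    q=box(x0,180,x1,225)&(hsv[...,2]<110)&(hsv[...,1]>100)&(P[...,2]>.045)
    p=P[q]; print("moulding",q.sum(),p[:,2].max().round(4),p[:,:2].mean(0).round(4), "upper",p[p[:,2]>p[:,2].max()-.006].mean(0).round(4))
# tongs
t=box(185,160,260,290)&(P[...,2]>.036)
p=P[t]; print("tongs",t.sum(),np.percentile(p[:,2],[5,50,95]).round(4),p.min(0).round(4),p.max(0).round(4))
pt=p[p[:,2]>.041]
for xx in np.arange(.43,.72,.015):
    s=pt[abs(pt[:,0]-xx)<.005]
    if len(s): 
        g=np.sort(s[:,1]); k=np.argmax(np.diff(g)) if len(g)>1 else 0
        print(round(xx,3),len(s),g[0].round(4),g[k].round(4),g[min(k+1,len(g)-1)].round(4),g[-1].round(4),s[:,2].mean().round(4))
for n,b in(("jar",(235,95,290,145)),("tub",(335,95,380,140))):
    q=P[box(*b)&(P[...,2]>.03)]; print(n,q[:,2].max(),q[q[:,2]>q[:,2].max()-.01].mean(0).round(3))
o=cv2.resize(im[150:300,180:480],None,fx=2.6,fy=2.6,interpolation=2); save("crop1.png",o)
b=np.load("/tmp/scene.npz")["im"]
E
```

```text
mould z 0.044649847580906066 corners [[0.625, -0.1046], [0.6367, -0.2868], [0.576, -0.2884], [0.5648, -0.1076]] ctr [ 0.6006 -0.1969  0.045 ] [0.1826 0.0607 0.1811]
moulding 112 0.0779 [ 0.5943 -0.1354] upper [ 0.596  -0.1368  0.0738]
moulding 104 0.8755 [ 0.5965 -0.1913] upper [ 0.5071 -0.0161  0.8755]
moulding 109 0.0904 [ 0.6015 -0.2524] upper [ 0.6037 -0.2555  0.0872]
tongs 677 [0.0375 0.0451 0.8755] [ 0.4497 -0.0161  0.036 ] [0.6501 0.1943 0.8755]
0.445 5 0.1791 0.1808 0.1835 0.1868 0.0447
0.46 63 0.1709 0.1814 0.1829 0.1911 0.0455
0.475 24 0.1658 0.1703 0.1891 0.1916 0.0457
0.49 22 0.162 0.1662 0.1902 0.1925 0.0451
0.505 60 -0.0161 -0.0161 0.1565 0.193 0.5574
0.52 22 0.1523 0.1572 0.1912 0.1938 0.0457
0.535 28 0.1493 0.1545 0.1902 0.1943 0.0447
0.55 22 0.1464 0.1507 0.1899 0.1927 0.0467
0.565 26 0.1438 0.1493 0.1888 0.1935 0.0456
0.58 23 0.1412 0.1443 0.1878 0.1922 0.0454
0.595 22 0.1388 0.1426 0.1868 0.1906 0.0452
0.61 23 0.136 0.1398 0.1857 0.19 0.045
0.625 16 0.1332 0.1367 0.1848 0.1876 0.0438
0.64 13 0.1314 0.1335 0.1832 0.1857 0.0429
jar 0.8754795347742125 [ 0.507 -0.016  0.875]
tub 0.8754795347742125 [ 0.507 -0.016  0.875]
```

View pics/crop1.png

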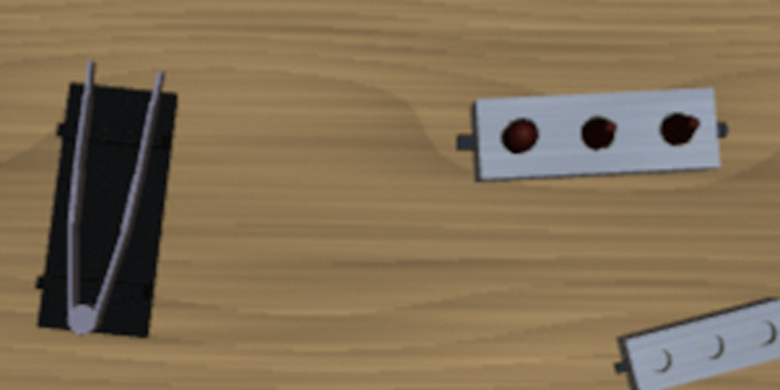

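The wanted mould is the big one at px (409,202), which measures 182x60 mm. The blocks at (432,115) and (452,283) are clearly shorter, so they're the look-alikes. In it, the domed ovule is at (380,202), and the pointed torpedoes are at (410,201) and (441,199). The tongs' hinge is at (211,272), with the tips at (215,178) and (241,180). The crop and heights (45, 46, ~75 and 90 mm) confirm this. I'll turn and travel to above the tongs.

```bash
python3 -m jog '[[[1,0,0,0,1],[1,0,0,0,1],[1,0,0,0,1],[1,0,0,0,1],[1,0,0,0,1],[1,0,0,0,1],[1,0,0,0,0.42]]]'; python3 -m jog '[[[1,0.44,-0.98,0,0],[1,0.44,-0.98,0,0],[1,0.44,-0.98,0,0],[1,0.44,-0.98,0,0],[1,0.44,-0.98,0,0],[1,0.44,-0.98,0,0],[1,0.44,-0.98,0,0],[1,0.44,-0.98,0,0],[1,0.44,-0.98,0,0],[1,0.44,-0.98,0,0]]]';python3 -m jog '[[[1,0,-0.98,0,0],[1,0,-0.98,0,0],[1,0,-0.98,0,0],[1,0,-0.98,0,0],[1,0,-0.98,0,0],[1,0,-0.98,0,0],[1,0,-0.98,0,0],[1,0,-0.98,0,0],[1,0,-0.98,0,0],[1,0,0,0,0]]]'
python3 - <<'E'
from h import *
s=get_state(); M=R.from_rotvec(s["tool_rot"]).as_matrix(); print(s["time"],s["position"],M.round(4).tolist(),np.degrees(np.arctan2(M[1,0],M[0,0])))
print(M.T@(np.array([.547,.1704,.2])-s["position"])/.04)
im,d,K,T=grab("wrist"); save("w1.png",im); np.savez("/tmp/w1",im=im,d=d,K=K,T=T); print(T.round(3).tolist(),K[0,0])
E
```

```text
time: 0.98
position: [0.2754, -0.5884, 0.222]
tool_rot: [-3.135, 0.194, 0.001]
ft_force: [0.2, 1.0, 0.3]
grip_width: 1.0
time: 2.22
position: [0.4986, -0.2199, 0.2225]
tool_rot: [3.136, -0.192, 0.0]
ft_force: [-0.3, 0.0, -0.2]
grip_width: 1.004
time: 3.48
position: [0.5405, 0.1333, 0.2225]
tool_rot: [-3.134, 0.181, 0.001]
ft_force: [0.2, -0.2, 0.2]
grip_width: 0.998
3.475 [0.54050049 0.13331708 0.22247457] [[0.9933, -0.1151, -0.0003], [-0.1151, -0.9933, 0.002], [-0.0006, -0.002, -1.0]] -6.612195010495248
[ 0.05498222 -0.93849831  0.56369829]
[[-0.114, -0.953, -0.279, 0.617], [-0.993, 0.109, 0.034, 0.125], [-0.002, 0.282, -0.96, 0.385], [0.0, 0.0, 0.0, 1.0]] 298.43762176465947
```

View pics/w1.png

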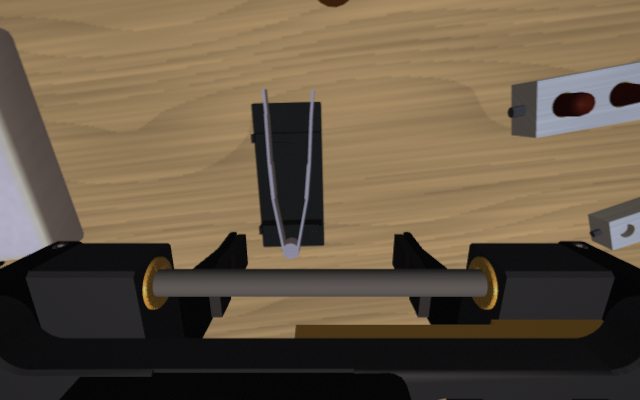

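The wrist view shows the tongs' tips at (265,92) and (312,92) and the barrel at (291,249). I'll refine from those.

```bash
python3 - <<'E'
from h import *
a=np.load("/tmp/w1.npz"); im,d,K,T=[a[k] for k in("im","d","K","T")]
P=cloud(d,K,T); v,u=np.mgrid[:400,:640]
m=(u>240)&(u<335)&(v>80)&(v<262)&(P[...,2]>.040)&(P[...,2]<.052)&(d>0)
p=P[m]; print(m.sum(),p.min(0).round(4),p.max(0).round(4))
c=p[:,:2]
rows=[]
for x in np.arange(.45,.66,.01):
    s=np.sort(c[abs(c[:,0]-x)<.004][:,1])
    if len(s)>3: rows.append((x,s[0],s[-1]))
r=np.array(rows); print(np.c_[r,r[:,2]-r[:,1],(r[:,1]+r[:,2])/2].round(4))
k=np.polyfit(r[2:,0],(r[2:,1]+r[2:,2])/2,1); print(np.degrees(np.arctan(k[0])),np.polyval(k,[.46,.547,.63]))
print("tips/back",ray([[265,91],[312,91]],.043,K,T).round(4),ray([[291,258],[291,243]],.046,K,T).round(4))
E
```

```text
1270 [0.4476 0.1309 0.04  ] [0.6493 0.1943 0.0481]
[[0.45   0.1728 0.1905 0.0177 0.1817]
 [0.46   0.17   0.192  0.0221 0.181 ]
 [0.47   0.1675 0.1917 0.0242 0.1796]
 [0.48   0.1637 0.1924 0.0287 0.178 ]
 [0.49   0.1611 0.1925 0.0314 0.1768]
 [0.5    0.1586 0.1932 0.0346 0.1759]
 [0.51   0.155  0.1934 0.0385 0.1742]
 [0.52   0.1523 0.1943 0.0419 0.1733]
 [0.53   0.15   0.1942 0.0442 0.1721]
 [0.54   0.1474 0.1936 0.0462 0.1705]
 [0.55   0.1463 0.1932 0.0469 0.1698]
 [0.56   0.1439 0.1925 0.0486 0.1682]
 [0.57   0.1425 0.1919 0.0494 0.1672]
 [0.58   0.1404 0.1914 0.051  0.1659]
 [0.59   0.1389 0.1905 0.0515 0.1647]
 [0.6    0.1377 0.189  0.0513 0.1633]
 [0.61   0.1355 0.1886 0.0531 0.162 ]
 [0.62   0.1342 0.1874 0.0532 0.1608]
 [0.63   0.1318 0.1868 0.0549 0.1593]
 [0.64   0.1309 0.1864 0.0555 0.1586]
 [0.65   0.1831 0.1858 0.0027 0.1844]]
-4.612476295033872 [0.17778933 0.17077041 0.1640742 ]
tips/back [[0.6468 0.1812 0.043 ]
 [0.641  0.131  0.043 ]] [[0.4486 0.1809 0.046 ]
 [0.4688 0.1781 0.046 ]]
```

```bash
python3 -m jog '[[[1,0.035,-0.935,0,0.1],[1,0,0,0.9,0],[1,0,0,0.9,0],[1,0,0,0.9,0],[1,0,0,0.9,0],[1,0,0,0,0],[1,0,0,0,0]]]'
python3 - <<'E'
from h import *
s=get_state(); M=R.from_rotvec(s["tool_rot"]).as_matrix(); print(s["time"],s["position"],np.degrees(np.arctan2(M[1,0],M[0,0])),s["ft_force"])
print(M.T@(np.array([.5462,.1703,.0172])-s["position"])/.04)
E
```

```text
time: 4.4
position: [0.5482, 0.1653, 0.0798]
tool_rot: [-3.135, 0.208, -0.003]
ft_force: [-0.0, 0.3, 1.2]
grip_width: 0.996
4.4 [0.54818109 0.16531818 0.07981664] -7.579746234114859 [-0.02799729  0.29513038  1.18598991]
[-0.06811174 -0.11662992  1.56532733]
```

```bash
python3 -m jog '[[[1,-0.06,-0.117,0.5,-0.09],[1,0,0,0.4,0],[1,0,0,0.4,0],[1,0,0,0.26,0],[1,0,0,0,0],[1,0,0,0,0]]]'
python3 - <<'E'
from h import *
s=get_state(); M=R.from_rotvec(s["tool_rot"]).as_matrix(); print(s["time"],s["position"],np.degrees(np.arctan2(M[1,0],M[0,0])),s["ft_force"])
print(M.T@(np.array([.5462,.1703,.0172])-s["position"])/.04)
E
```

```text
time: 5.15
position: [0.5458, 0.1711, 0.0164]
tool_rot: [-3.135, 0.194, -0.001]
ft_force: [-0.3, -0.6, 0.1]
grip_width: 1.001
5.15 [0.54576982 0.17105306 0.01640856] -7.0645774042705 [-0.30903881 -0.62069164  0.05875573]
[ 0.01299946  0.01735606 -0.01978275]
```

Aligned within 1 mm. Next I'll close part way, to 42 mm (0.483).

```bash
python3 -m jog '[[[0.7,0,0,0,0],[0.6,0,0,0,0],[0.55,0,0,0,0],[0.52,0,0,0,0],[0.5,0,0,0,0],[0.483,0,0,0,0],[0.483,0,0,0,0],[0.483,0,0,0,0]]]' 20
python3 -m jog '[[[0.483,0,0,-0.2,0],[0.483,0,0,-0.3,0],[0.483,0,0,-0.5,0],[0.483,0,0,-0.5,0],[0.483,0,0,-0.5,0],[0.483,0,0,-0.5,0],[0.483,0,0,-0.5,0],[0.483,0,0,0,0],[0.483,0,0,0,0]]]'
python3 - <<'E'
from h import *
s=get_state(); M=R.from_rotvec(s["tool_rot"]).as_matrix(); print(s["time"],s["position"],np.degrees(np.arctan2(M[1,0],M[0,0])),s["ft_force"],s["grip_width"])
im,d,K,T=grab("wrist"); save("w2.png",im); np.savez("/tmp/w2",im=im,d=d,K=K,T=T,pos=s["position"],M=M)
im,d,K,T=grab("scene"); np.savez("/tmp/s2",im=im,d=d,K=K,T=T);save("s2.png",cv2.resize(im[100:300,300:560],None,fx=2.5,fy=2.5))
E
```

```text
time: 6.15
position: [0.5454, 0.1708, 0.0161]
tool_rot: [3.135, -0.194, 0.0]
ft_force: [0.6, -0.8, 0.6]
grip_width: 0.489
time: 7.28
position: [0.545, 0.1706, 0.1356]
tool_rot: [3.135, -0.194, -0.001]
ft_force: [-0.1, 0.1, -1.6]
grip_width: 0.485
7.275 [0.54497503 0.17064048 0.13557256] -7.068806854396813 [-0.12931875  0.10211598 -1.58572997] 0.4850226773420572
```

View pics/w2.png

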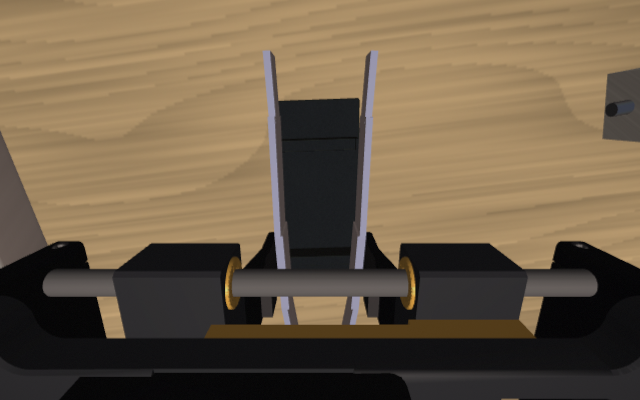

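View pics/s2.png

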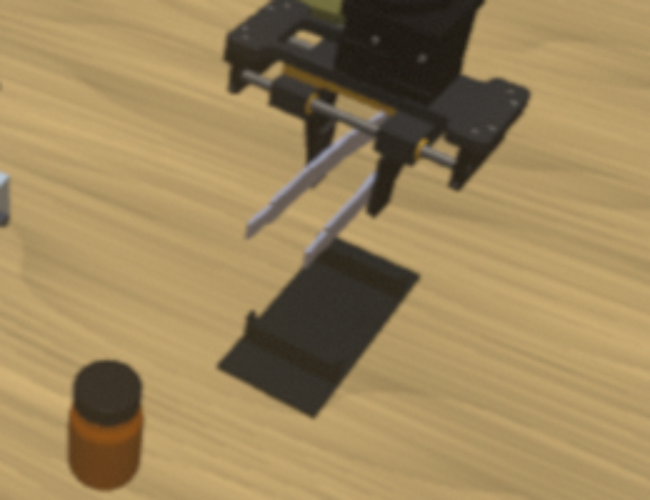

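The tongs are lifted clear, with the arms symmetric in the wrist view and the tips at (268,52) and (373,52). I'll measure the tips and pitch in the tool frame.

```bash
python3 - <<'E'
from h import *
a=np.load("/tmp/w2.npz"); im,d,K,T,pos,M=[a[k] for k in("im","d","K","T","pos","M")]
P=(cloud(d,K,T)-pos)@M  # tool frame
v,u=np.mgrid[:400,:640]
m=(u>240)&(u<400)&(v>40)&(v<240)&(d>0)&(P[...,2]<.02)&(P[...,0]>.0)
p=P[m];print(m.sum(),p.min(0).round(4),p.max(0).round(4))
for x in np.arange(.02,.11,.01):
    s=p[abs(p[:,0]-x)<.004]
    L,Rr=s[s[:,1]<0],s[s[:,1]>0]
    print(round(x,3),"yneg",L[:,1].min().round(4),L[:,1].max().round(4),"top z",np.percentile(L[:,2],5).round(4),"ypos",Rr[:,1].min().round(4),Rr[:,1].max().round(4),np.percentile(Rr[:,2],5).round(4))
E
```

```text
4706 [ 0.0088 -0.0309 -0.0323] [0.1018 0.0292 0.0006]
0.02 yneg -0.0227 -0.0182 top z -0.0307 ypos 0.0169 0.0212 -0.0307
0.03 yneg -0.0227 -0.0194 top z -0.0307 ypos 0.0181 0.0214 -0.0309
0.04 yneg -0.0227 -0.0195 top z -0.0312 ypos 0.0182 0.0216 -0.031
0.05 yneg -0.0229 -0.0196 top z -0.0309 ypos 0.0184 0.0216 -0.0311
0.06 yneg -0.0229 -0.0197 top z -0.0311 ypos 0.0184 0.0217 -0.0312
0.07 yneg -0.023 -0.0198 top z -0.0314 ypos 0.0185 0.0218 -0.0313
0.08 yneg -0.0234 -0.0199 top z -0.0284 ypos 0.0187 0.0223 -0.0285
0.09 yneg -0.0239 -0.0204 top z -0.0286 ypos 0.0191 0.0226 -0.0285
0.1 yneg -0.024 -0.0208 top z -0.0286 ypos 0.0197 0.0229 -0.0287
```

The tips sit 88 mm ahead of the TCP and are level. I'll carry them over the ovule at safe height.

```bash
python3 -m jog '[[[0.483,0,0,-0.2,-0.5],[0.483,0,0,0,-0.8],[0.483,0,0,0,-0.84],[0.483,-0.05,0.25,0,0],[0.483,-0.1,0.5,0,0],[0.483,-0.1,0.6,0,0],[0.483,-0.14,0.7,0,0],[0.483,-0.14,0.7,0,0],[0.483,-0.14,0.7,0,0],[0.483,-0.14,0.7,0,0]]]'
python3 -m jog '[[[0.483,-0.14,0.7,0,0],[0.483,-0.14,0.7,0,0],[0.483,-0.12,0.6,0,0],[0.483,-0.12,0.6,0,0],[0.483,-0.1,0.5,0,0],[0.483,-0.08,0.32,0,0],[0.483,-0.04,0.2,0,0],[0.483,0,0,0,0],[0.483,0,0,0,0],[0.483,0,0,0,0]]]'
python3 - <<'E'
from h import *
s=get_state(); M=R.from_rotvec(s["tool_rot"]).as_matrix(); print(s["time"],s["position"],np.degrees(np.arctan2(M[1,0],M[0,0])),s["ft_force"],s["grip_width"])
print(M.T@(np.array([.5087,-.1431,.0385])-s["position"])/.04)
im,d,K,T=grab("wrist"); save("w3.png",im); np.savez("/tmp/w3",im=im,d=d,K=K,T=T,pos=s["position"],M=M)
E
```

```text
time: 8.62
position: [0.5228, 0.0014, 0.1437]
tool_rot: [3.14, 0.096, -0.001]
ft_force: [-0.3, 0.4, -1.1]
grip_width: 0.487
time: 9.88
position: [0.5034, -0.1424, 0.1442]
tool_rot: [-3.14, -0.102, -0.0]
ft_force: [0.3, 0.3, -2.4]
grip_width: 0.484
9.875 [ 0.50340224 -0.14236723  0.14418056] 3.7078784334723234 [ 0.25499224  0.3482959  -2.38502123] 0.48377094416311633
[0.13072212 0.02715003 2.64202374]
```

View pics/w3.png

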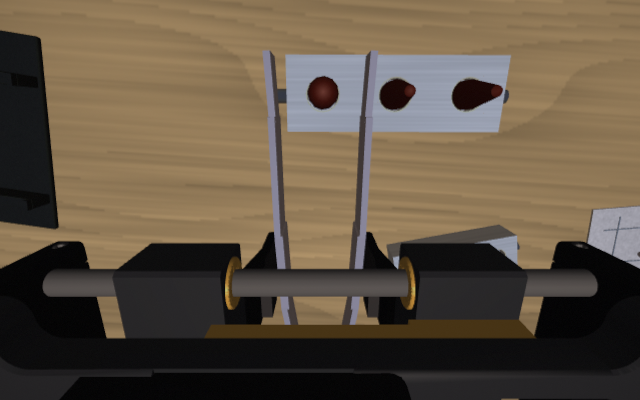

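The ovule dome is at (323,92) between the tips, and the torpedoes at (405,92) and (490,92) are outside the arms. I'll refine the ovule in the tool frame.

```bash
python3 - <<'E'
from h import *
a=np.load("/tmp/w3.npz"); im,d,K,T,pos,M=[a[k] for k in("im","d","K","T","pos","M")]
hsv=cv2.cvtColor(im,cv2.COLOR_RGB2HSV)
m=(hsv[...,1]>120)&((hsv[...,0]<8)|(hsv[...,0]>172)); m[:, :290]=0; m[:,360:]=0; m[:60]=0; m[130:]=0
v,u=np.nonzero(m); print(len(u),u.min(),u.max(),v.min(),v.max(),u.mean(),v.mean())
W=cloud(d,K,T); q=W[m]; top=q[q[:,2]>q[:,2].max()-.004]; print(q[:,2].max(),top.mean(0),q.mean(0),np.ptp(q,axis=0))
for z in(.065,.07): 
    r=ray([u.mean(),v.mean()],z,K,T)[0]; print(z,r,"tool",(r-pos)@M)
P=(W-pos)@M
vv,uu=np.mgrid[:400,:640]
t=P[(uu>240)&(uu<400)&(vv>40)&(vv<150)&(d>0)&(P[...,2]<-.02)]; print("tips",t.min(0),t.max(0), t[t[:,0]>.09][:,1].mean())
E
```

```text
713 308 337 77 108 322.79663394109394 92.11500701262273
0.30626602823279225 [ 0.57992682 -0.13669231  0.30626603] [ 0.59531643 -0.13798191  0.07320887] [0.0265323  0.02209426 0.24064059]
0.065 [ 0.59591004 -0.13801543  0.065     ] tool [0.0925878  0.00164886 0.07918948]
0.07 [ 0.5955788  -0.13798801  0.07      ] tool [0.09225952 0.0015995  0.07418946]
tips [ 0.06102273 -0.02430182 -0.03273772] [ 0.10170939  0.02281185 -0.02001265] -0.0007348306786307598
```

```bash
python3 -m jog '[[[0.483,0.115,0.05,0,0],[0.483,0,0,0.3,0],[0.483,0,0,0.4,0],[0.483,0,0,0.4,0],[0.483,0,0,0.2,0],[0.483,0,0,0,0],[0.483,0,0,0,0]]]'
python3 - <<'E'
from h import *
s=get_state(); M=R.from_rotvec(s["tool_rot"]).as_matrix(); pos=s["position"];print(s["time"],pos,np.degrees(np.arctan2(M[1,0],M[0,0])),s["ft_force"],s["grip_width"])
im,d,K,T=grab("wrist")
hsv=cv2.cvtColor(im,cv2.COLOR_RGB2HSV)
m=(hsv[...,1]>120)&((hsv[...,0]<8)|(hsv[...,0]>172)); m[:, :285]=0; m[:,360:]=0; m[:40]=0; m[160:]=0
v,u=np.nonzero(m); print(len(u),u.min(),u.max(),v.min(),v.max())
r=ray([u.mean(),v.mean()],.067,K,T)[0]; print("tool",(r-pos)@M, "z to go",(pos[2]-.0385)/.04)
save("w4.png",im)
E
```

```text
time: 10.8
position: [0.5083, -0.145, 0.0926]
tool_rot: [3.14, 0.1, 0.001]
ft_force: [-0.7, -0.7, -0.3]
grip_width: 0.488
10.8 [ 0.50834423 -0.14501053  0.09255753] 3.631280683089667 [-0.70178361 -0.69549814 -0.30086145] 0.48834876956975704
1170 300 337 75 114
tool [ 0.08783227 -0.00143567  0.02562522] z to go 1.3514381470259307
```

View pics/w4.png

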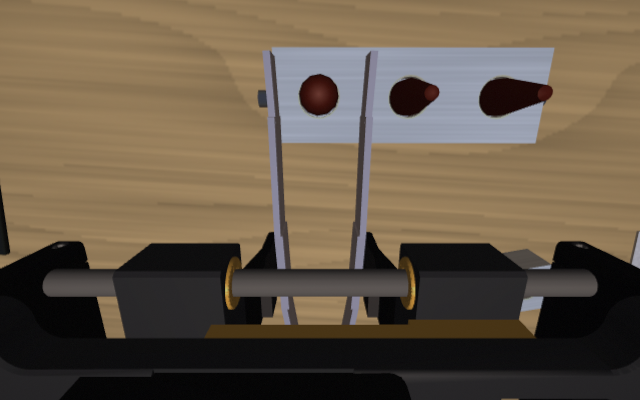

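The ovule at (319,95) is centred between the tips to under 1 mm, so I'll descend.

```bash
python3 -m jog '[[[0.483,0,0,0.3,0],[0.483,0,0,0.3,0],[0.483,0,0,0.3,0],[0.483,0,0,0.25,0],[0.483,0,0,0.13,0],[0.483,0,0,0.07,0],[0.483,0,0,0,0],[0.483,0,0,0,0],[0.483,0,0,0,0]]]'
python3 - <<'E'
from h import *
s=get_state(); M=R.from_rotvec(s["tool_rot"]).as_matrix(); pos=s["position"];print(s["time"],pos,np.degrees(np.arctan2(M[1,0],M[0,0])),s["ft_force"],s["grip_width"])
im,d,K,T=grab("wrist")
hsv=cv2.cvtColor(im,cv2.COLOR_RGB2HSV)
m=(hsv[...,1]>120)&((hsv[...,0]<8)|(hsv[...,0]>172)); m[:, :285]=0; m[:,358:]=0; m[:30]=0; m[180:]=0
v,u=np.nonzero(m); print(len(u),u.min(),u.max(),v.min(),v.max())
r=ray([u.mean(),v.mean()],.067,K,T)[0]; print("tool",(r-pos)@M)
o=grab("scene")[0][120:230,200:360]; save("s5.png",cv2.resize(np.hstack([im[30:140,240:400],o]),None,fx=2.5,fy=2.5))
E
```

```text
time: 11.98
position: [0.5082, -0.145, 0.0385]
tool_rot: [3.14, 0.1, 0.001]
ft_force: [-0.4, -0.8, -1.5]
grip_width: 0.488
11.975 [ 0.5081807  -0.14501126  0.03847194] 3.6340625170895544 [-0.3739596  -0.80551773 -1.465029  ] 0.4884956346046074
2400 291 345 57 114
tool [ 0.08803691 -0.00146286 -0.0284797 ]
```

View pics/s5.png

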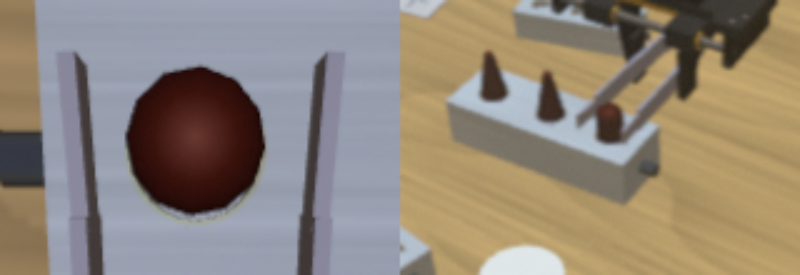

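The tips straddle the ovule with equal gaps and no contact. I'll close gently at 22 N.

```bash
python3 -m jog '[[[0.465,0,0,0,0],[0.445,0,0,0,0],[0.43,0,0,0,0],[0.415,0,0,0,0],[0.4,0,0,0,0],[0.385,0,0,0,0],[0.37,0,0,0,0],[0.35,0,0,0,0],[0.33,0,0,0,0],[0.3,0,0,0,0]]]' 22
python3 -m jog '[[[0.25,0,0,0,0],[0.2,0,0,0,0],[0.1,0,0,0,0],[0,0,0,0,0],[0,0,0,0,0],[0,0,0,0,0],[0,0,0,0,0]]]'
```

```text
time: 13.32
position: [0.5079, -0.1449, 0.0381]
tool_rot: [3.14, 0.1, -0.0]
ft_force: [0.9, 0.2, -0.5]
grip_width: 0.386
time: 14.2
position: [0.5079, -0.1449, 0.0381]
tool_rot: [3.14, 0.1, 0.0]
ft_force: [-0.6, 0.7, -0.8]
grip_width: 0.389
```

The jaw stopped at 0.389, which is 34 mm and matches shut on the ovule. Next comes a straight 100 mm lift.

```bash
python3 -m jog '[[[0,0,0,-0.1,0],[0,0,0,-0.2,0],[0,0,0,-0.3,0],[0,0,0,-0.3,0],[0,0,0,-0.3,0],[0,0,0,-0.3,0],[0,0,0,-0.3,0],[0,0,0,-0.3,0],[0,0,0,-0.2,0],[0,0,0,-0.2,0]]]'
python3 -m jog '[[[0,0,0,-0.15,0],[0,0,0,-0.05,0],[0,0,0,0,0],[0,0,0,0,0],[0,0,0,0,0],[0,0,0,0,0],[0,0,0,0,0],[0,0,0,0,0],[0,0,0,0,0]]]'
python3 - <<'E'
from h import *
s=get_state();print(s["time"],s["position"],s["qd"].round(3))
im,d,K,T=grab("scene"); w=grab("wrist")[0]
save("end.png",cv2.resize(np.hstack([w[20:170,230:430],im[70:220,190:390]]),None,fx=2,fy=2))
E
```

```text
time: 15.45
position: [0.5078, -0.1449, 0.1386]
tool_rot: [3.14, 0.1, -0.0]
ft_force: [0.9, -0.2, -1.5]
grip_width: 0.389
time: 16.58
position: [0.5079, -0.1449, 0.1461]
tool_rot: [3.14, 0.1, 0.0]
ft_force: [-0.0, -0.8, -1.4]
grip_width: 0.387
16.575 [ 0.50793341 -0.14493995  0.14614678] [-0.    -0.001 -0.001 -0.002 -0.    -0.001 -0.   ]
```

View pics/end.png

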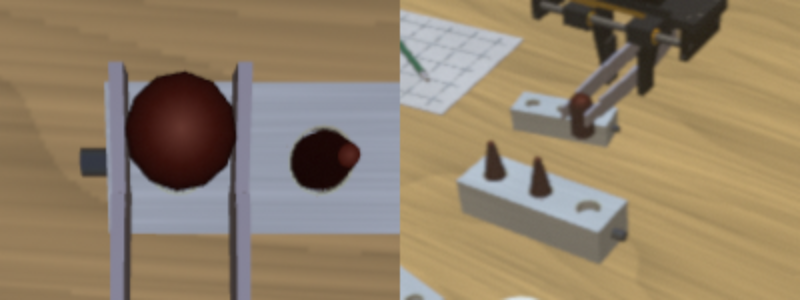

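The ovule is held upright between both tips, its cavity is empty and both torpedoes are standing. I'm handing in.

```bash
python3 -c "
from bench import job; print(job.close_job())"
```

```text
the job is handed in; nothing more can be done
None
```

I picked the tongs off their rest part closed at 42 mm, straddled the ovule in the largest mould and closed on it at 22 N. I then lifted it straight up and handed in at about 16.6 s; no verdict is reported.

**Last checks:**
- **Lift:** the tool rose 108 mm, a little over the 10 cm asked. It was at rest, with joint speeds of 0.002 rad/s or less.
- **Grip:** the jaw stopped at 0.387, about 34 mm, which matches the tongs shut on the ovule.
- **Pictures:** the ovule is upright between both tips, its cavity is empty and both torpedoes are standing. The jars were not re-measured, but nothing passed near them.
- **Not measured:** the force on the ovule can't be read directly. By your spring figures it is about 7 N per side, under the 18 N limit.

**Disagreements:** the depth image gave the tongs as 2 mm higher in the grip than nominal. Some early moves stopped up to 5 mm short and were corrected before the grasp. The last check before descending put the tips within 1 mm of centre on the ovule.

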